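# Comb, prime and cure a batch of flag sticks

## Task

Get the batch of wooden flag sticks in the tray ready: swing the curing lamp clear of the tray, comb the sticks in both bays with the rake so that they all lie flat and parallel, gathered up against the tray's far wall and in line with it, and stand the rake back on its pad as it stood. Then spray two coats, pressing the spray can's cap right down twice and letting it spring right back up each time, and only after that swing the lamp back over the middle of the tray to cure them, with the sticks still in their rows. Move the sticks only with the rake, never with the gripper, do not spray while the lamp is over the tray, and leave the other things on the bench alone.

Things in the scene. Friction and masses are not known exactly. Their poses are not given: they have to be found in the camera images.
- tray_mid (a point): Fixed grey tray with wooden walls, 312 mm square; point: middle of its inner floor, 5 mm above the bench. x axis points to the far wall (away from the robot; inner face x = +150 mm, near wall -150 mm), y along that wall. A rib on the x axis (y = -3 to +3 mm) parts two bays, each 300 (x) by 147 mm (y), centred at y = +-76.5 mm. Walls, rib: 6 mm thick, 16 mm above the floor.
- rake_grip (a point): Wooden rake that stands upright on its own tines: head 132 mm long (its y axis), 20 mm thick (its x axis) and 28 mm tall, the lower 14 mm cut into eight 10 mm wide tines with gaps of about 7 mm (too narrow for a stick). A square upright handle, 22 x 22 mm, rises from the middle of the head to 111 mm above the tine ends; this point is on the handle's axis, 85 mm above the tine ends. 120 to 200 g. z axis up.
- pad: Flat black rubber parking pad for the rake, 90 mm (x) by 170 mm (y) by 3 mm thick, fixed to the bench; origin at the centre of its underside. The rake stands on it with its head along the pad's y axis.
- cap_top (a point): Centre of the top of the white sprung nozzle cap (30 mm across, 16 mm tall) of a small aluminium spray can, 56 mm across, fixed in a 90 mm square foot on the bench. At rest the top is 141.5 mm above the bench. Pushed straight down it travels 8 mm and needs about 2 N to start and 8 N to go right down; it springs back.
- cap (a joint): Travel of the nozzle cap: 0 up, 0.008 m right down.
- lamp_grip (a point): Grip of the curing lamp: black upright peg, 16 mm across, standing 55 mm tall above the round white lamp head (90 mm across, underside about 205 mm above the bench); this point is on the peg's axis, 20 mm below its top and 290 mm above the bench, right over the head's centre. The arm swings level about a vertical pillar, 340 mm from this point, is stiff (about 1.2 N at the grip) and stays where it is left.
- lamp_hinge (a point): On the vertical hinge axis of the lamp arm, at the top of its pillar (235 mm above the bench); the pillar stands on a 120 mm round foot beyond the tray's left far corner.
- lamp_arm (a joint): Swing of the lamp arm in rad, growing anticlockwise seen from above; about 1.1 is over the tray, near 0 it points towards the robot's side, clear of the tray; stops at -0.25 and 1.6.
- stick1: One of four to six alike bare wooden sticks, 10 x 10 mm square, 100 mm long along its own y axis, 12 to 23 g, lying scattered in the two bays of the tray; origin at the centre of its underside. May be absent.
- stick2: One of four to six alike bare wooden sticks, 10 x 10 mm square, 100 mm long along its own y axis, 12 to 23 g, lying scattered in the two bays of the tray; origin at the centre of its underside. May be absent.
- stick3: One of four to six alike bare wooden sticks, 10 x 10 mm square, 100 mm long along its own y axis, 12 to 23 g, lying scattered in the two bays of the tray; origin at the centre of its underside. May be absent.
- stick4: One of four to six alike bare wooden sticks, 10 x 10 mm square, 100 mm long along its own y axis, 12 to 23 g, lying scattered in the two bays of the tray; origin at the centre of its underside. May be absent.
- stick5: One of four to six alike bare wooden sticks, 10 x 10 mm square, 100 mm long along its own y axis, 12 to 23 g, lying scattered in the two bays of the tray; origin at the centre of its underside. May be absent.
- stick6: One of four to six alike bare wooden sticks, 10 x 10 mm square, 100 mm long along its own y axis, 12 to 23 g, lying scattered in the two bays of the tray; origin at the centre of its underside. May be absent.
- mug: White mug, 76 mm across, 90 mm tall; a bystander, not part of the job. Origin at the centre of its underside.
- tape: Roll of clear tape lying flat, 90 mm across, 24 mm tall; a bystander, not part of the job. Origin at the centre of its underside.
- core: Cardboard core standing on end, 60 mm across, 110 mm tall; a bystander, not part of the job. Origin at the centre of its underside.
- glue: Plastic bottle, 48 mm across, 120 mm tall; a bystander, not part of the job. Origin at the centre of its underside.
- pot: Black pen pot, 72 mm across, 95 mm tall; a bystander, not part of the job. Origin at the centre of its underside.
- cards: Pack of cards, 90 x 55 x 40 mm; a bystander, not part of the job. Origin at the centre of its underside.

How it is judged:
On the way, in this order (a step that is already met when the one before it is completed fails the run):
1. the lamp is swung clear of the tray (its head more than 250 mm from the tray's middle) (horizontal distance between lamp_grip and tray_mid above 0.25 m), for 0.2 s.
2. all the sticks are combed parallel against the far wall, with the rake in or over the tray and the lamp clear (angle between the y axis of each of stick1, stick2, stick3, stick4, stick5, stick6 and the y axis of tray_mid, either way round below 0.14 rad and x of stick1 in the frame of tray_mid between 0.07 and 0.152 m and z of stick1 in the frame of tray_mid between -0.005 and 0.005 m and x of stick2 in the frame of tray_mid between 0.07 and 0.152 m and z of stick2 in the frame of tray_mid between -0.005 and 0.005 m and x of stick3 in the frame of tray_mid between 0.07 and 0.152 m and z of stick3 in the frame of tray_mid between -0.005 and 0.005 m and x of stick4 in the frame of tray_mid between 0.07 and 0.152 m and z of stick4 in the frame of tray_mid between -0.005 and 0.005 m and x of stick5 in the frame of tray_mid between 0.07 and 0.152 m and z of stick5 in the frame of tray_mid between -0.005 and 0.005 m and x of stick6 in the frame of tray_mid between 0.07 and 0.152 m and z of stick6 in the frame of tray_mid between -0.005 and 0.005 m and x of rake_grip in the frame of tray_mid between -0.15 and 0.15 m and y of rake_grip in the frame of tray_mid between -0.15 and 0.15 m and horizontal distance between lamp_grip and tray_mid above 0.25 m), for 0.2 s.
3. the rake stands upright on its pad again, the sticks still combed (horizontal distance between rake_grip and pad below 0.028 m and angle between rake_grip's own z axis and vertical below 0.1 rad and height (world z) of rake_grip between 0.08 and 0.094 m and angle between the y axis of rake_grip and the y axis of pad, either way round below 0.2 rad and angle between the y axis of each of stick1, stick2, stick3, stick4, stick5, stick6 and the y axis of tray_mid, either way round below 0.14 rad and x of stick1 in the frame of tray_mid between 0.07 and 0.152 m and z of stick1 in the frame of tray_mid between -0.005 and 0.005 m and x of stick2 in the frame of tray_mid between 0.07 and 0.152 m and z of stick2 in the frame of tray_mid between -0.005 and 0.005 m and x of stick3 in the frame of tray_mid between 0.07 and 0.152 m and z of stick3 in the frame of tray_mid between -0.005 and 0.005 m and x of stick4 in the frame of tray_mid between 0.07 and 0.152 m and z of stick4 in the frame of tray_mid between -0.005 and 0.005 m and x of stick5 in the frame of tray_mid between 0.07 and 0.152 m and z of stick5 in the frame of tray_mid between -0.005 and 0.005 m and x of stick6 in the frame of tray_mid between 0.07 and 0.152 m and z of stick6 in the frame of tray_mid between -0.005 and 0.005 m), for 0.3 s.
4. the spray cap is pressed right down for the first coat, the lamp clear, the rake on its pad (value of joint cap above 0.0065 m and horizontal distance between lamp_grip and tray_mid above 0.25 m and horizontal distance between rake_grip and pad below 0.028 m and angle between rake_grip's own z axis and vertical below 0.1 rad and height (world z) of rake_grip between 0.08 and 0.094 m and angle between the y axis of rake_grip and the y axis of pad, either way round below 0.2 rad), for 0.05 s.
5. the cap has sprung back up (value of joint cap below 0.0015 m), for 0.1 s.
6. the cap is pressed right down again for the second coat, the lamp clear (value of joint cap above 0.0065 m and horizontal distance between lamp_grip and tray_mid above 0.25 m), for 0.05 s.
7. the cap has sprung back up again (value of joint cap below 0.0015 m), for 0.1 s.
8. the lamp is back over the middle of the tray (horizontal distance between lamp_grip and tray_mid below 0.05 m), for 0.2 s.
At the end, for the whole second after the job is handed in: Every stick lies flat on the tray floor, within 8 degrees of the far wall's direction and its centre within 80 mm of that wall; the rake stands on its pad (28 mm, 0.2 rad); the cap is up; the lamp head rests within 50 mm of over the tray's middle (all of step 3 and horizontal distance between lamp_grip and tray_mid below 0.05 m and value of joint cap below 0.0015 m and velocity of joint lamp_arm between -0.05 and 0.05 rad/s); the robot touches nothing.
It fails at once if the gripper pushes or grips a stick (more than 3 N) (contact force between the fingers and stick1 above 3 N or contact force between the fingers and stick2 above 3 N or contact force between the fingers and stick3 above 3 N or contact force between the fingers and stick4 above 3 N or contact force between the fingers and stick5 above 3 N or contact force between the fingers and stick6 above 3 N).
It fails at once if the can is sprayed while the lamp is over the tray (value of joint cap above 0.004 m and horizontal distance between lamp_grip and tray_mid below 0.2 m).
It fails at once if a bystander is moved more than 30 mm (distance of any of mug, tape, core, glue, pot, cards from where it was at the start of the episode above 0.03 m).
Of stick1, stick2, stick3, stick4, stick5, stick6 only 4 to 6 are there at a start; the rules pass over those that are not, and their reading is None.
At some moment in a run one of stick1, stick2, stick3, stick4, stick5, stick6 may be knocked a few centimetres aside while the robot is not near it.
Once in a run the grip may slacken for a moment while it holds something.
It also fails if it takes over 200 s, if anything falls off the work surface, if the arm or the gripper's body presses on something with over 40 N, if the wrist force passes 120 N, or if a joint passes its speed limit or range.

## Robot

A 6-joint arm with a two-finger parallel gripper is mounted at the origin on the work surface. World frame = base frame: x ahead of the robot, y to its left, z up, the work surface at z = 0. Lengths are in m, angles in rad, forces in N, time in s.
With the tool pointing down it reaches from about 0.35 to 0.85 m from the base axis. Payload 8.1 kg.
Tool frame: the origin (TCP) lies at the very end of the fingers, on their centre line; the grasp point (between the pads) lies 19 mm behind it; z points along the fingers, y is the line along which they close (so a half turn about z gives the same grasp; the last joint's range is limited). The gripper opens to 93 mm and grips with 3 to 60 N. Pads are 15 mm wide; open, the fingers measure 128 mm over their backs; the gripper's body (75 mm by 188 mm) begins 65 mm behind the grasp point.
Start: joints at [1.175, 0.13, 1.488, -0, 1.523, -0.085], TCP at [0.183, 0.571, 0.219] pointing down, gripper open.
Joint ranges: [-2.96, 2.96], [-0.89, 2.26], [0.02, 2.5], [-1.34, 4.48], [0, 2.73], [-2.66, 2.66]. Speed limits (rad/s): [2.39, 2.39, 2.79, 3.14, 3.14, 3.14].

## Interface

Orientations are given as a unit quaternion [w, x, y, z].
In Python, from cell import manip gives the robot as it stands. The module is installed in compiled form; this text tells all that it offers.
- The arm moves only by the shell command python3 -m inch 'ROWS' [FORCE]. ROWS is JSON, a list that holds one entry, the list of rows, each a list of 7 numbers: the shift along the world's x, y, z in mm, then the turn, a rotation vector about the world's x, y, z in rad, then the finger opening in mm, from 0 to 93. In form: [[[tx, ty, tz, rx, ry, rz, jaw], ...]]. A call has 1 to 10 rows; each row is the pose to reach, as a shift and turn from the pose commanded when the call began; what a row does not reach only later rows make up. A row lasts 1/12 s, in which the tool goes at most 41.7 mm and 7.16 degrees, less where a joint would pass 70% of its speed; a pose out of reach is approached as far as the arm can. A call with a gripper value outside its range is refused whole. The fingers move at their own pace and stop on an object; FORCE is the grip in N (left out, the last holds). Time passes only in rows, so rows that repeat a pose let the fingers close. It gives the time, the measured TCP pose, the force, the opening and the grip force at its end, in the units of the state.
- manip.state(): the state, without advancing time (a new reading comes with each control period).
- manip.grab_frame(name): name is "scene" or "top"; returns the picture (400x640x3 uint8, red, green, blue); there is no depth.
- manip.camera_params(name): a dict with "fx", "fy", "cx", "cy" (pixels), "dist_coeffs" ([k1, k2, p1, p2, k3] as OpenCV has them; the pictures are not rectified), "world_from_camera" (4x4, takes a point from camera to world coordinates). Camera axes: x right, y up, looking along -z (the intrinsics and any distortion apply to the point x, -y, -z); pixel columns grow to the right and rows downward; lengths in m; the calibration is good to about 2 mm. A picture is of the moment at which its call begins. camera_params takes no time and is no camera call.
- manip.job_done(): hands the job in; it is judged then, once.
The state is a dict: "t": time; "joints": joint angles; "qvel": joint speeds; "effort": joint torques, N m; "eef_pos": TCP position; "eef_rot": TCP orientation; "force": force on the tool from outside, world axes, zero at the start; "moment": the same for the moment, N m; "width": opening from 0.0 (shut) to 1.0 (fully open); "grasp_force": force on a finger pad.
Only numpy, scipy, OpenCV 4.12 (cv2) and the standard library are available. Lean on these libraries where they do the work, as an engineer would, in place of code of your own. Each camera call takes 0.05 s, during which the arm holds its last target. There are 200 camera calls.

## Working session

There is one attempt and no reset: what is moved stays moved. The work goes in short steps, Python scripts to look and compute and a shell command to move; the robot and the scene stay as the last step left them, time stands still between calls to the robot, and variables do not carry over. Pictures are saved under pics/ and viewed, at most 15 in all, crops included, and the job is handed in when it is done.

```bash
mkdir -p pics; cat > h.py <<'E'
import numpy as np, cv2
from cell import manip
def shot(name,fn=None):
    im=manip.grab_frame(name)[:,:,::-1].copy()
    if fn: cv2.imwrite('pics/'+fn,im)
    return im
def ray(name,uv):
    p=manip.camera_params(name); K=np.array([[p['fx'],0,p['cx']],[0,p['fy'],p['cy']],[0,0,1]])
    n=cv2.undistortPoints(np.array(uv,float).reshape(-1,1,2),K,np.array(p['dist_coeffs'])).reshape(-1,2)
    T=np.array(p['world_from_camera'])
    d=np.c_[n[:,0],-n[:,1],-np.ones(len(n))]@T[:3,:3].T
    return T[:3,3],d
def onz(name,uv,z):
    o,d=ray(name,uv); return o+d*((z-o[2])/d[:,2])[:,None]
def proj(name,P):
    p=manip.camera_params(name); K=np.array([[p['fx'],0,p['cx']],[0,p['fy'],p['cy']],[0,0,1]])
    T=np.linalg.inv(np.array(p['world_from_camera'])); q=np.atleast_2d(P)@T[:3,:3].T+T[:3,3]
    q=q*[1,-1,-1]
    return cv2.projectPoints(q,np.zeros(3),np.zeros(3),K,np.array(p['dist_coeffs']))[0].reshape(-1,2)
E
python3 - <<'E'
from h import *
shot('top','top0.png');shot('scene','sc0.png')
for n in('top','scene'): print(np.round(np.array(manip.camera_params(n)['world_from_camera']),3).tolist(),manip.camera_params(n)['fx'])
print(manip.state())
E
```

```text
[[-0.011, 0.987, -0.158, 0.369], [-1.0, -0.011, 0.001, -0.056], [-0.0, 0.158, 0.987, 1.312], [0.0, 0.0, 0.0, 1.0]] 401.0390841463659
[[-0.076, -0.775, 0.628, 1.153], [0.997, -0.063, 0.042, -0.034], [0.007, 0.629, 0.777, 0.982], [0.0, 0.0, 0.0, 1.0]] 380.05155006434103
{'t': 0.1, 'joints': array([ 1.17457708e+00,  1.31090756e-01,  1.48918702e+00, -2.26403562e-05,
        1.52298644e+00, -8.54233235e-02]), 'qvel': array([ 0.00092396, -0.00109587, -0.0024448 ,  0.0007751 ,  0.00107946,
       -0.00151045]), 'effort': array([-3.15934394e-04, -5.61337888e+01, -4.93095946e+01,  7.68787600e-02,
        2.90755142e-02, -4.99739667e-05]), 'eef_pos': array([0.18328937, 0.57077434, 0.21768015]), 'eef_rot': array([-1.88353588e-04,  1.54772681e-01,  9.87949755e-01, -8.14359366e-04]), 'force': array([-0.31389591, -0.25790827,  0.4667605 ]), 'moment': array([ 0.02046495, -0.03054737, -0.04983724]), 'grasp_force': 0.0, 'width': 1.0008195354798073}
```

View pics/top0.png

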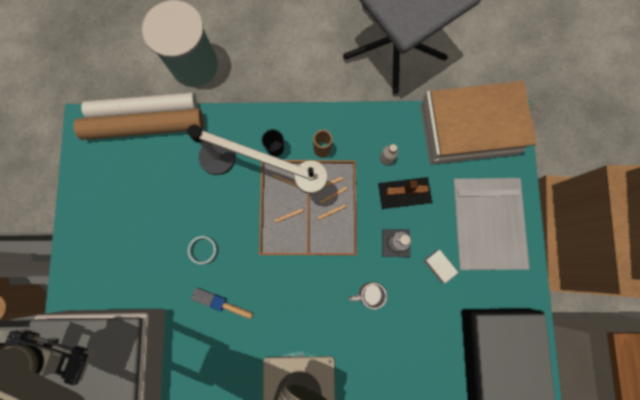

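View pics/sc0.png

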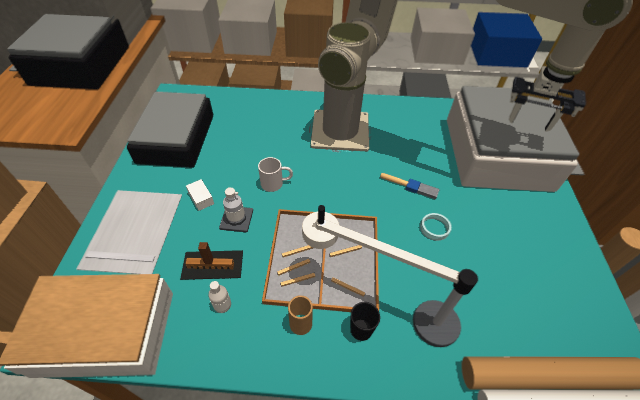

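The top view shows the tray at about (261–356, 161–255), the lamp peg at (311,173), the hinge at (196,132), the rake and pad at (405,192) and the cap at (403,241). Five sticks are visible across the two views. The sixth object in the left bay, at (347,285) in the scene view, is hidden under the lamp arm from above.

```bash
python3 - <<'E'
from h import *
im=cv2.imread('pics/top0.png'); c=cv2.resize(im[145:265,250:445],None,fx=4,fy=4,interpolation=cv2.INTER_CUBIC); cv2.imwrite('pics/c1.png',c)
s=cv2.imread('pics/sc0.png'); c=cv2.resize(s[180:330,170:390],None,fx=3.6,fy=3.6,interpolation=cv2.INTER_CUBIC); cv2.imwrite('pics/c2.png',c)
E
```

```text
(no output)
```

View pics/c1.png

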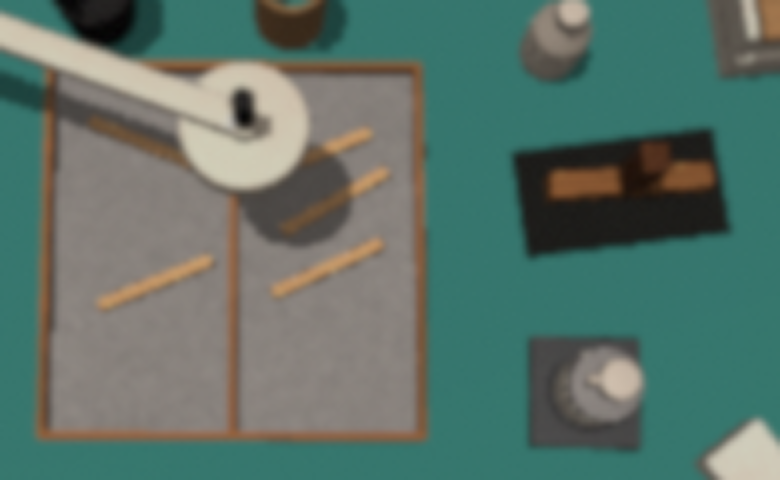

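View pics/c2.png

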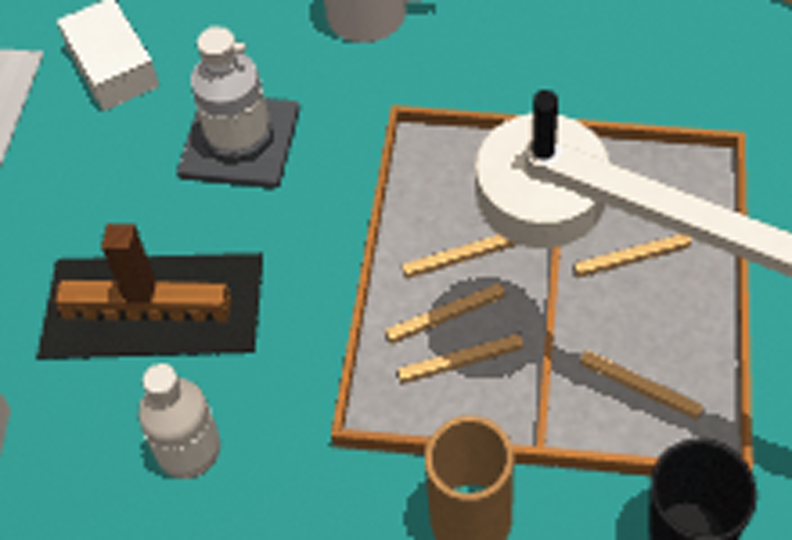

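Crop 1 shows the tray's outer corners at (50,62), (423,62), (427,437) and (40,437), the pad turned slightly, the rake handle top at (655,155) and the cap at (622,378). Crop 2 confirms five sticks: three in the right bay and two in the left.

```bash
python3 - <<'E'
from h import *
A=lambda l:[(250+u/4-.4,145+v/4-.4) for u,v in l]
B=lambda l:[(170+u/3.6-.4,180+v/3.6-.4) for u,v in l]
r=lambda *a:print(*[np.round(x*1000,0).tolist() if hasattr(x,'tolist') else x for x in a])
t=onz('top',A([(50,62),(423,62),(427,437),(40,437)]),.021);r('tray top',t[:,:2],t.mean(0))
t2=onz('scene',B([(745,465),(335,440),(393,108),(745,135)]),.021);r('tray sc',t2[:,:2],t2.mean(0))
p=onz('top',A([(514,153),(712,130),(730,232),(528,256)]),.003);r('pad',p[:,:2],p.mean(0))
d=p[0]-p[1]+p[3]-p[2];print('pad y dir',np.degrees(np.arctan2(d[1],d[0])))
p=onz('scene',B([(38,357),(57,260),(263,254),(254,352)]),.003);r('pad sc',p.mean(0))
for n,z,a,b in [('handle',.114,(655,153),(121,231)),('cap',.1415,(624,377),(217,36)),('peg',.31,(243,96),(545,97))]:
    r(n,onz('top',A([a]),z)[0],onz('scene',B([b]),z)[0])
r('head',onz('top',A([(550,172),(716,163),(716,190),(550,199)]),.031).mean(0))
q=onz('top',A([(550,199),(716,188)]),.031);print('rake y dir',np.degrees(np.arctan2(*(q[0]-q[1])[[1,0]])))
r('hinge',onz('top',[(196,132)],.235)[0],onz('scene',[(467,279)],.235)[0])
st=[[(100,303),(212,260)],[(275,292),(381,243)],[(285,229),(388,172)],[(305,163),(372,131)],[(90,120),(180,158)]]
for s in st: r(onz('top',A(s),.015))
for s in [[(577,270),(690,240)],[(405,270),(505,240)],[(388,335),(503,288)],[(400,375),(521,340)],[(585,357),(700,410)]]: r('sc',onz('scene',B(s),.015))
r('mug,core,pot,glue',onz('top',[(373,294)],.09),onz('top',[(322,140)],.11),onz('top',[(273,140)],.095),onz('top',[(393,148)],.12),onz('top',[(202,250)],.02))
E
```

```text
tray top [[734.0, 118.0], [731.0, -192.0], [422.0, -187.0], [425.0, 122.0]] [578.0, -35.0, 21.0]
tray sc [[730.0, 116.0], [734.0, -187.0], [422.0, -184.0], [427.0, 126.0]] [578.0, -32.0, 21.0]
pad [[657.0, -268.0], [675.0, -434.0], [588.0, -444.0], [570.0, -276.0]] [622.0, -355.0, 3.0]
pad y dir 96.16550906511333
pad sc [623.0, -354.0, 3.0]
handle [631.0, -357.0, 114.0] [624.0, -356.0, 114.0]
cap [459.0, -320.0, 141.0] [453.0, -316.0, 141.0]
peg [629.0, -46.0, 310.0] [626.0, -45.0, 310.0]
head [626.0, -359.0, 31.0]
rake y dir 93.21601029385529
hinge [757.0, 274.0, 235.0] [740.0, 281.0, 235.0]
[[533.0, 76.0, 15.0], [567.0, -16.0, 15.0]]
[[541.0, -67.0, 15.0], [580.0, -154.0, 15.0]]
[[593.0, -76.0, 15.0], [639.0, -161.0, 15.0]]
[[648.0, -93.0, 15.0], [674.0, -149.0, 15.0]]
[[686.0, 85.0, 15.0], [653.0, 10.0, 15.0]]
sc [[571.0, -14.0, 15.0], [535.0, 78.0, 15.0]]
sc [[582.0, -154.0, 15.0], [547.0, -75.0, 15.0]]
sc [[642.0, -160.0, 15.0], [593.0, -73.0, 15.0]]
sc [[675.0, -146.0, 15.0], [638.0, -55.0, 15.0]]
sc [[649.0, -4.0, 15.0], [686.0, 84.0, 15.0]]
mug,core,pot,glue [[299.0, -226.0, 90.0]] [[772.0, -81.0, 110.0]] [[778.0, 74.0, 95.0]] [[740.0, -299.0, 120.0]] [[439.0, 307.0, 20.0]]
```

```bash
python3 -m inch '[[[0,0,130,0,0,0,93],[0,0,130,0,0,0,93],[0,0,130,0,0,0,93],[0,0,130,0,0,0,93],[445,-617,130,0,0,-2.22,93],[445,-617,130,0,0,-2.22,93],[445,-617,130,0,0,-2.22,93],[445,-617,130,0,0,-2.22,93],[445,-617,130,0,0,-2.22,93],[445,-617,130,0,0,-2.22,93]]]' 20; python3 -c "
from h import *;s=manip.state();print(s['eef_pos'],s['eef_rot'],s['joints'])"
```

```text
t: 0.93
eef_pos: [0.3302, 0.3667, 0.3481]
eef_rot: [-0.0, 0.508, 0.861, -0.0]
force: [0.8, -0.2, -1.4]
width: 1.004
grasp_force: 0.0
[0.33024088 0.36672927 0.34813813] [-1.93688068e-05  5.08334968e-01  8.61159406e-01 -1.91674767e-04] [ 7.33828790e-01 -1.74514758e-01  1.55535010e+00 -7.91122314e-05
  1.76113470e+00  2.29517947e-01]
```

```bash
python3 -m inch '[[[298,-413,0,0,0,-1.46,93],[298,-413,0,0,0,-1.46,93],[298,-413,0,0,0,-1.46,93],[298,-413,0,0,0,-1.46,93],[298,-413,0,0,0,-1.46,93],[298,-413,0,0,0,-1.46,93],[298,-413,0,0,0,-1.46,93],[298,-413,0,0,0,-1.46,93],[298,-413,0,0,0,-1.46,93],[298,-413,0,0,0,-1.46,93]]]' >/dev/null;  python3 -m inch '[[[0,0,0,0,0,0,93]]]'; python3 -c "
from h import *
s=manip.state();print(s['joints']);shot('top','t1.png')
a=s['eef_rot'];print(np.degrees(np.arctan2(2*a[1]*a[2],2*a[2]**2-1)))"
```

```text
t: 1.85
eef_pos: [0.5758, 0.0243, 0.346]
eef_rot: [0.001, 0.918, 0.397, -0.002]
force: [-0.4, 0.9, -0.7]
width: 1.001
grasp_force: 0.0
[-0.04510848  0.05259584  1.34125645 -0.00245581  1.75018065  0.7082366 ]
133.18855379274055
```

```bash
python3 -m inch '[[[52,-70,0,0,0,-0.15,93],[52,-70,0,0,0,-0.15,93],[52,-70,0,0,0,-0.15,93],[52,-70,-40,0,0,-0.15,93],[52,-70,-72,0,0,-0.15,93],[52,-70,-72,0,0,-0.15,93],[52,-70,-72,0,0,-0.15,0],[52,-70,-72,0,0,-0.15,0],[52,-70,-72,0,0,-0.15,0],[52,-70,-72,0,0,-0.15,0]]]' 20;  python3 -m inch '[[[0,0,0,0,0,0,0],[0,0,0,0,0,0,0],[0,0,0,0,0,0,0]]]'
```

```text
t: 2.73
eef_pos: [0.6267, -0.0392, 0.28]
eef_rot: [0.001, 0.943, 0.334, 0.002]
force: [0.3, 0.5, 0.5]
width: 0.761
grasp_force: 0.0
t: 2.98
eef_pos: [0.6258, -0.0394, 0.2774]
eef_rot: [0.0, 0.943, 0.334, 0.0]
force: [-0.1, -0.9, -0.6]
width: 0.546
grasp_force: 0.0
```

```bash
python3 -m inch '[[[0,0,-5,0,0,0,0],[0,0,-5,0,0,0,0],[0,0,-5,0,0,0,0],[0,0,-5,0,0,0,0],[0,0,-5,0,0,0,0],[0,0,-5,0,0,0,0],[0,0,-5,0,0,0,0]]]'
```

```text
t: 3.57
eef_pos: [0.6254, -0.04, 0.2715]
eef_rot: [0.0, 0.943, 0.334, -0.0]
force: [-1.8, -5.0, -1.0]
width: 0.168
grasp_force: 20.0
```

```bash
python3 -m inch '[[[-13,4,0,0,0,0,0],[-26,10,0,0,0,0,0],[-39,17,0,0,0,0,0],[-52,25,0,0,0,0,0],[-65,33,0,0,0,0,0],[-77,41,0,0,0,0,0],[-89,50,0,0,0,0,0],[-100,60,0,0,0,0,0],[-100,60,0,0,0,0,0]]]'
```

```text
t: 4.32
eef_pos: [0.5235, 0.0219, 0.2715]
eef_rot: [-0.001, 0.942, 0.334, -0.001]
force: [-4.3, -2.9, -2.1]
width: 0.169
grasp_force: 20.0
```

```bash
python3 -m inch '[[[-15,13,0,0,0,0,0],[-30,28,0,0,0,0,0],[-43,43,0,0,0,0,0],[-55,60,0,0,0,0,0],[-67,78,0,0,0,0,0],[-77,96,0,0,0,0,0],[-86,115,0,0,0,0,0],[-94,134,0,0,0,0,0],[-101,153,0,0,0,0,0],[-107,173,0,0,0,0,0]]]';python3 -m inch '[[[-5,20,0,0,0,0,0],[-8,41,0,0,0,0,0],[-9,60,0,0,0,0,0],[-9,70,0,0,0,0,0],[-9,70,0,0,0,0,0],[-9,70,0,0,0,0,93],[-9,70,0,0,0,0,93],[-9,70,0,0,0,0,93],[-9,70,0,0,0,0,93],[-9,70,0,0,0,0,93]]]'
```

```text
t: 5.15
eef_pos: [0.4183, 0.1945, 0.2714]
eef_rot: [0.0, 0.943, 0.334, 0.0]
force: [9.1, -0.5, -5.3]
width: 0.171
grasp_force: 20.0
t: 5.98
eef_pos: [0.4098, 0.2631, 0.2719]
eef_rot: [-0.0, 0.943, 0.333, 0.0]
force: [-0.0, 0.6, 0.5]
width: 0.476
grasp_force: 0.0
```

```bash
python3 -m inch '[[[0,0,0,0,0,0,93],[0,0,0,0,0,0,93],[0,0,0,0,0,0,93],[0,0,0,0,0,0,93],[0,0,40,0,0,0,93],[0,0,80,0,0,0,93],[40,-40,100,0,0,0,93],[70,-70,100,0,0,0,93],[100,-100,100,0,0,0,93],[130,-130,100,0,0,0,93]]]'; python3 - <<'E'
from h import *
im=shot('top','t2.png'); c=cv2.resize(im[145:265,250:445],None,fx=4,fy=4,interpolation=cv2.INTER_CUBIC); cv2.imwrite('pics/c3.png',c)
E
```

```text
t: 6.82
eef_pos: [0.5268, 0.1465, 0.3727]
eef_rot: [0.0, 0.942, 0.334, 0.001]
force: [-0.1, 0.9, -0.3]
width: 1.002
grasp_force: 0.0
```

View pics/c3.png

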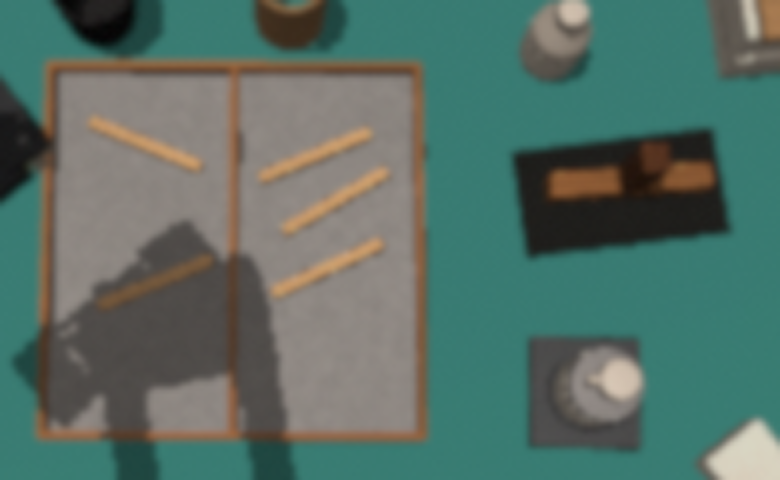

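Crop 3 shows the tray unobstructed, with three sticks in the right bay and two in the left. The lamp has swung clear, so the rake is next.

```bash
python3 -m inch '[[[99,-505,-150,0,0,0.98,93],[99,-505,-150,0,0,0.98,93],[99,-505,-150,0,0,0.98,93],[99,-505,-150,0,0,0.98,93],[99,-505,-150,0,0,0.98,93],[99,-505,-150,0,0,0.98,93],[99,-505,-150,0,0,0.98,93],[99,-505,-150,0,0,0.98,93],[99,-505,-150,0,0,0.98,93],[99,-505,-150,0,0,0.98,93]]]' 40 >/dev/null; python3 -m inch '[[[0,0,0,0,0,0,93]]]'; python3 - <<'E'
from h import *
s=manip.state();a=s['eef_rot'];print(np.degrees(np.arctan2(2*a[1]*a[2]+2*a[0]*a[3]*0-0, 2*a[1]*a[2])), 'yaw',np.degrees(np.arctan2(2*a[2]**2-1,2*a[1]*a[2])))
im=shot('top'); 
for lo,hi,n in [((0,0,0),(40,40,40),'black'),((15,50,100),(90,140,230),'brown')]:
    m=cv2.inRange(im,lo,hi); m[:170]=0;m[215:]=0;m[:,:375]=0;m[:,435:]=0
    c=max(cv2.findContours(m,0,1)[0],key=cv2.contourArea); q=cv2.boxPoints(cv2.minAreaRect(c)); w=onz('top',q,.003 if n=='black' else .031)
    print(n,np.round(w*1000).tolist(),np.round(w.mean(0)*1000,1))
E
```

```text
t: 7.78
eef_pos: [0.5979, -0.2353, 0.2546]
eef_rot: [-0.002, 0.676, 0.736, -0.002]
force: [1.5, -0.1, -0.6]
width: 0.998
grasp_force: 0.0
45.0 yaw 4.8604810338301085
black [[623.0, -309.0, 3.0], [671.0, -342.0, 3.0], [628.0, -402.0, 3.0], [581.0, -368.0, 3.0]] [ 625.8 -355.5    3. ]
brown [[640.0, -272.0, 31.0], [660.0, -273.0, 31.0], [660.0, -280.0, 31.0], [640.0, -279.0, 31.0]] [ 650.1 -276.    31. ]
```

```bash
python3 -m inch '[[[28,-123,-40,0,0,0,93],[28,-123,-80,0,0,0,93],[28,-123,-80,0,0,0,93],[28,-123,-80,0,0,0,93],[28,-123,-80,0,0,0,93],[28,-123,-80,0,0,0,93],[28,-123,-80,0,0,0,93]]]'; python3 - <<'E'
from h import *
im=shot('scene','s3.png'); c=cv2.resize(im[180:330,130:300],None,fx=4,fy=4,interpolation=cv2.INTER_CUBIC); cv2.imwrite('pics/c4.png',c)
E
```

```text
t: 8.42
eef_pos: [0.6283, -0.3507, 0.1809]
eef_rot: [0.0, 0.674, 0.738, 0.0]
force: [0.4, 0.2, 1.5]
width: 1.003
grasp_force: 0.0
```

View pics/c4.png

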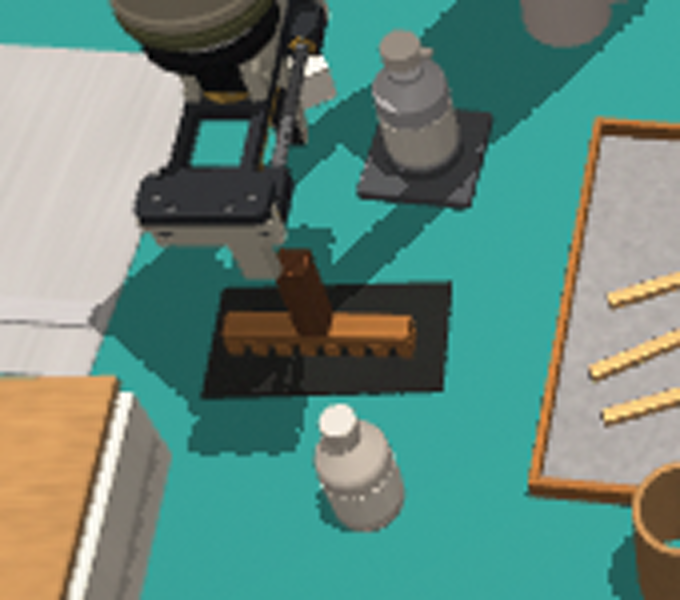

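Crop 4 shows the front finger at (258,265) above and just beside the handle top at (295,258), with the rake still standing on its pad. I'll check the alignment by projection and go down.

```bash
python3 - <<'E'
from h import *
p=manip.state()['eef_pos'];print(p)
print((proj('scene',[p+[.055,.004,0],[.626,-.358,.114],[.626,-.358,.031]])-[130,180])*4)
E
```

```text
[ 0.62868402 -0.35066013  0.18181111]
[[260.36142692 278.53649868]
 [289.83478547 257.14022326]
 [314.72333488 320.00842656]]
```

```bash
python3 -m inch '[[[0,0,-40,0,0,0,93],[0,0,-75,0,0,0,93],[0,0,-75,0,0,0,93]]]'
```

```text
t: 8.72
eef_pos: [0.6247, -0.3481, 0.0982]
eef_rot: [-0.005, 0.674, 0.739, -0.001]
force: [-1.9, 1.7, -3.3]
width: 1.004
grasp_force: 0.0
```

```bash
python3 -m inch '[[[0,-6,-40,0,0,0,93],[0,-6,-40,0,0,0,93],[0,-6,-40,0,0,0,93],[0,-6,-40,0,0,0,93]]]'; python3 -m inch '[[[0,0,0,0,0,0,0],[0,0,0,0,0,0,0],[0,0,0,0,0,0,0],[0,0,0,0,0,0,0],[0,0,0,0,0,0,0],[0,0,0,0,0,0,0],[0,0,0,0,0,0,0],[0,0,0,0,0,0,0],[0,0,0,0,0,0,0],[0,0,0,0,0,0,0]]]' 40;
```

```text
t: 9.05
eef_pos: [0.629, -0.3579, 0.0682]
eef_rot: [0.002, 0.674, 0.738, 0.0]
force: [0.2, -1.2, 0.3]
width: 0.999
grasp_force: 0.0
t: 9.88
eef_pos: [0.6275, -0.3579, 0.0644]
eef_rot: [-0.0, 0.675, 0.738, -0.0]
force: [-0.9, 0.4, 0.7]
width: 0.333
grasp_force: 0.0
```

```bash
python3 -m inch '[[[0,0,0,0,0,0,0],[0,0,0,0,0,0,0],[0,0,0,0,0,0,0]]]'
```

```text
t: 10.13
eef_pos: [0.6275, -0.3579, 0.0645]
eef_rot: [-0.0, 0.675, 0.738, -0.0]
force: [0.6, 0.4, 0.0]
width: 0.234
grasp_force: 39.8
```

```bash
python3 -m inch '[[[0,0,30,0,0,0,0],[0,0,65,0,0,0,0],[0,30,65,0,0,-0.05,0],[0,70,65,0,0,-0.1,0],[0,110,65,0,0,-0.1,0],[0,150,65,0,0,-0.1,0],[0,190,65,0,0,-0.1,0],[0,230,65,0,0,-0.1,0],[-20,248,65,0,0,-0.1,0],[-50,248,65,0,0,-0.1,0]]]' 60;python3 -m inch '[[[-35,0,0,0,0,0,0],[-70,0,0,0,0,0,0],[-100,0,0,0,0,0,0],[-100,0,0,0,0,0,0],[-100,0,0,0,0,0,0]]]'
python3 - <<'E'
from h import *
s=manip.state();a=s['eef_rot'];print('yaw',np.degrees(np.arctan2(2*a[2]**2-1,2*a[1]*a[2])))
shot('top','t5.png');im=shot('scene','s5.png'); c=cv2.resize(im[150:330,230:410],None,fx=3.3,fy=3.3,interpolation=cv2.INTER_CUBIC); cv2.imwrite('pics/c5.png',c)
E
```

```text
t: 10.97
eef_pos: [0.5782, -0.1052, 0.1293]
eef_rot: [-0.0, 0.709, 0.705, 0.001]
force: [0.3, -0.5, -1.0]
width: 0.232
grasp_force: 59.8
t: 11.38
eef_pos: [0.476, -0.1097, 0.1292]
eef_rot: [-0.0, 0.711, 0.703, -0.0]
force: [1.0, -1.4, -1.4]
width: 0.23
grasp_force: 59.8
yaw -0.6086054909770295
```

View pics/c5.png

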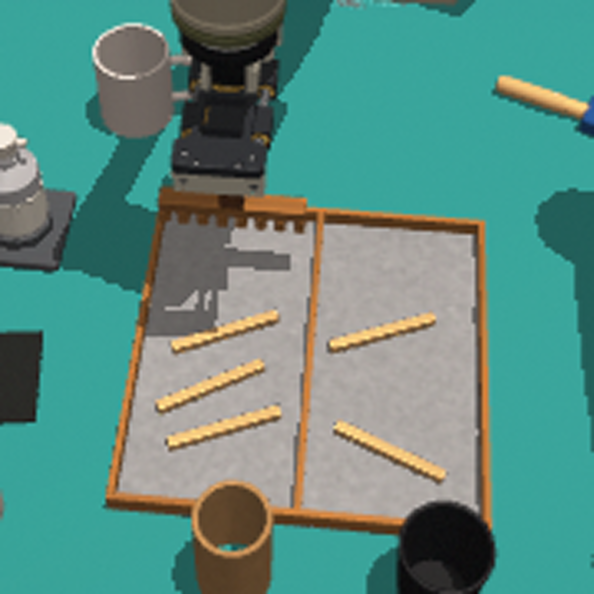

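The rake hangs over the right bay, with the head's top rear corners at about (162,190) and (307,199) and the sticks untouched.

```bash
python3 - <<'E'
from h import *
B=lambda l:[(230+(u+.5)/3.3-.5,150+(v+.5)/3.3-.5) for u,v in l]
p=manip.state()['eef_pos'];zb=p[2]-.0615;print(zb)
# head front top corners (z=zb+.028) and front bottom tine edges
print(np.round(onz('scene',B([(160,209),(306,212)]),zb+.028)*1000))
print(np.round(onz('scene',B([(165,224),(304,232)]),zb)*1000))
# rib centreline and right wall inner edge at top z=.021 : near and far
print(np.round(onz('scene',B([(320,213),(298,508)]),.021)*1000))
print(np.round(onz('scene',B([(160,222),(119,493)]),.021)*1000))
print(np.round(onz('scene',B([(477,226),(484,520)]),.021)*1000))
E
```

```text
0.06870402361224567
[[ 492. -172.   97.]
 [ 485.  -44.   97.]]
[[ 488. -170.   69.]
 [ 487.  -44.   69.]]
[[428. -31.  21.]
 [727. -34.  21.]]
[[ 451. -182.   21.]
 [ 726. -180.   21.]]
[[432. 119.  21.]
 [726. 116.  21.]]
```

```bash
python3 -m inch '[[[0,0,-30,0,0,0,0],[0,0,-50,0,0,0,0],[0,0,-59,0,0,0,0],[0,0,-60,0,0,0,0],[15,0,-60,0,0,0,0],[30,0,-60,0,0,0,0],[45,0,-60,0,0,0,0],[60,0,-60,0,0,0,0],[75,0,-60,0,0,0,0],[90,0,-60,0,0,0,0]]]';python3 -m inch '[[[12,0,0,0,0,0,0],[24,0,0,0,0,0,0],[36,0,0,0,0,0,0],[48,0,0,0,0,0,0],[60,0,0,0,0,0,0],[72,0,0,0,0,0,0],[84,0,0,0,0,0,0],[90,0,0,0,0,0,0],[96,0,0,0,0,0,0],[96,0,0,0,0,0,0]]]'
python3 - <<'E'
from h import *
shot('top','t6.png');im=shot('scene','s6.png'); c=cv2.resize(im[150:330,230:410],None,fx=3.3,fy=3.3,interpolation=cv2.INTER_CUBIC); cv2.imwrite('pics/c6.png',c)
E
```

```text
t: 12.32
eef_pos: [0.5698, -0.1102, 0.0711]
eef_rot: [0.001, 0.711, 0.704, 0.0]
force: [-0.5, -1.0, -2.1]
width: 0.234
grasp_force: 59.8
t: 13.15
eef_pos: [0.6649, -0.11, 0.0702]
eef_rot: [0.001, 0.711, 0.704, 0.0]
force: [0.4, 0.2, -2.2]
width: 0.233
grasp_force: 60.0
```

View pics/c6.png

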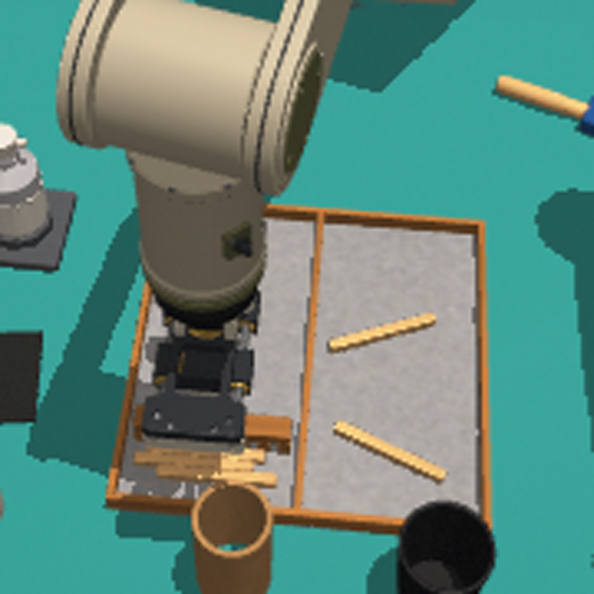

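Three sticks lie nearly parallel just ahead of the rake, at about (200,465). I'll press them gently onto the far wall.

```bash
python3 -m inch '[[[6,0,0,0,0,0,0],[12,0,0,0,0,0,0],[17,0,0,0,0,0,0],[20,0,0,0,0,0,0],[22,0,0,0,0,0,0],[22,0,0,0,0,0,0],[22,0,0,0,0,0,0]]]';python3 -m inch '[[[2,0,0,0,0,0,0],[2,0,0,0,0,0,0],[2,0,0,0,0,0,0]]]'
```

```text
t: 13.83
eef_pos: [0.6856, -0.1099, 0.0695]
eef_rot: [-0.0, 0.711, 0.704, -0.0]
force: [0.4, -0.5, -2.3]
width: 0.233
grasp_force: 60.0
t: 14.08
eef_pos: [0.6875, -0.1099, 0.0695]
eef_rot: [-0.0, 0.711, 0.704, -0.0]
force: [-0.1, 0.1, -2.1]
width: 0.232
grasp_force: 60.0
```

```bash
python3 -m inch '[[[2,0,0,0,0,0,0],[2,0,0,0,0,0,0],[4,0,0,0,0,0,0],[4,0,0,0,0,0,0]]]';python3 -m inch '[[[1,0,0,0,0,0,0],[2,0,0,0,0,0,0],[2,0,0,0,0,0,0]]]'
```

```text
t: 14.42
eef_pos: [0.6883, -0.1099, 0.0689]
eef_rot: [-0.003, 0.711, 0.703, -0.003]
force: [-14.2, 0.1, 6.1]
width: 0.233
grasp_force: 60.0
t: 14.67
eef_pos: [0.6886, -0.1099, 0.0689]
eef_rot: [-0.004, 0.711, 0.703, -0.004]
force: [-22.4, 0.3, 11.7]
width: 0.234
grasp_force: 60.0
```

```bash
python3 -m inch '[[[-8,0,2,0,0,0,0],[-30,0,4,0,0,0,0],[-60,0,20,0,0,0,0],[-90,0,50,0,0,0,0],[-120,25,50,0,0,0,0],[-145,55,50,0,0,0,0],[-170,85,50,0,0,0,0],[-195,115,50,0,0,0,0],[-208,150,50,0,0,0,0],[-208,152,50,0,0,0,0]]]';python3 -m inch '[[[0,0,0,0,0,0,0],[0,0,0,0,0,0,0]]]'
python3 - <<'E'
from h import *
s=manip.state();a=s['eef_rot'];print('yaw',np.degrees(np.arctan2(2*a[2]**2-1,2*a[1]*a[2])))
im=shot('scene','s7.png'); c=cv2.resize(im[150:330,230:410],None,fx=3.3,fy=3.3,interpolation=cv2.INTER_CUBIC); cv2.imwrite('pics/c7.png',c)
E
```

```text
t: 15.5
eef_pos: [0.483, 0.0467, 0.1196]
eef_rot: [-0.001, 0.71, 0.705, 0.001]
force: [-0.2, -0.6, -1.5]
width: 0.236
grasp_force: 60.0
t: 15.67
eef_pos: [0.4861, 0.042, 0.1202]
eef_rot: [0.001, 0.71, 0.704, 0.0]
force: [0.2, -0.5, -1.2]
width: 0.237
grasp_force: 60.0
yaw -0.505877373821693
```

View pics/c7.png

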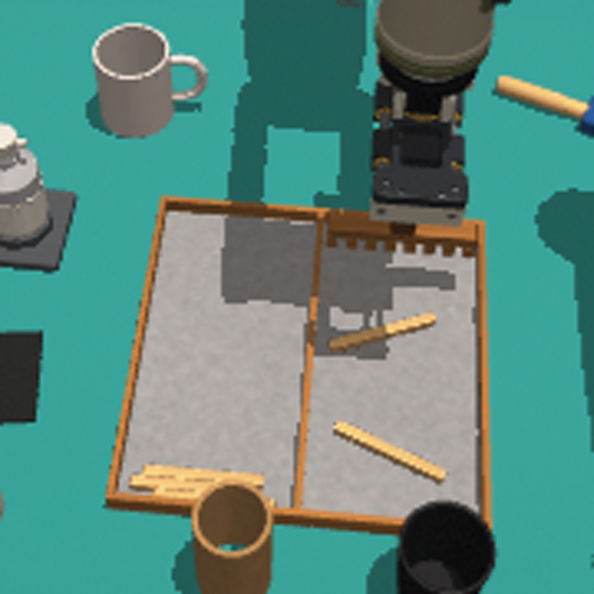

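Right-bay sticks are stacked flat on the far wall at about (200,480). The rake hangs over the left bay, tine row (330,245)–(477,252); I'll check its sideways clearance.

```bash
python3 - <<'E'
from h import *
B=lambda l:[(230+(u+.5)/3.3-.5,150+(v+.5)/3.3-.5) for u,v in l]
zb=manip.state()['eef_pos'][2]-.0615
print(np.round(onz('scene',B([(330,245),(477,252)]),zb)*1000), np.round(onz('scene',B([(328,233),(478,238)]),zb+.028)*1000))
E
```

```text
[[492. -20.  59.]
 [489. 112.  59.]] [[499. -23.  87.]
 [494. 109.  87.]]
```

```bash
python3 -m inch '[[[0,0,-30,0,0,0,0],[0,0,-46,0,0,0,0],[0,0,-51,0,0,0,0],[12,0,-51,0,0,0,0],[27,0,-51,0,0,0,0],[42,0,-51,0,0,0,0],[57,0,-51,0,0,0,0],[72,0,-51,0,0,0,0],[84,0,-51,0,0,0,0],[96,0,-51,0,0,0,0]]]';python3 -m inch '[[[12,0,0,0,0,0,0],[24,0,0,0,0,0,0],[36,0,0,0,0,0,0],[48,0,0,0,0,0,0],[60,0,0,0,0,0,0],[72,0,0,0,0,0,0],[84,0,0,0,0,0,0],[94,0,0,0,0,0,0],[100,0,0,0,0,0,0],[104,0,0,0,0,0,0]]]';python3 -m inch '[[[3,0,0,0,0,0,0],[6,0,0,0,0,0,0],[9,0,0,0,0,0,0],[9,0,0,0,0,0,0],[9,0,0,0,0,0,0]]]'
```

```text
t: 16.55
eef_pos: [0.583, 0.0407, 0.0689]
eef_rot: [0.0, 0.711, 0.703, -0.0]
force: [-0.5, -0.1, -2.2]
width: 0.233
grasp_force: 60.0
t: 17.38
eef_pos: [0.6865, 0.0409, 0.0686]
eef_rot: [0.0, 0.711, 0.703, -0.0]
force: [-0.5, -0.1, -2.2]
width: 0.236
grasp_force: 60.0
t: 17.8
eef_pos: [0.6945, 0.0421, 0.0687]
eef_rot: [0.0, 0.711, 0.704, 0.0]
force: [-0.3, 0.5, -1.4]
width: 0.236
grasp_force: 60.0
```

```bash
python3 -m inch '[[[2,0,0,0,0,0,0],[4,0,0,0,0,0,0],[6,0,0,0,0,0,0],[6,0,0,0,0,0,0],[6,0,0,0,0,0,0]]]'
```

```text
t: 18.22
eef_pos: [0.7, 0.0422, 0.0684]
eef_rot: [-0.001, 0.711, 0.704, -0.001]
force: [-3.7, 0.4, 1.2]
width: 0.232
grasp_force: 60.0
```

```bash
python3 -m inch '[[[2,0,0,0,0,0,0],[2,0,0,0,0,0,0],[-8,0,2,0,0,0,0],[-30,0,5,0,0,0,0],[-60,0,20,0,0,0,0],[-95,0,50,0,0,0,0],[-130,-20,60,0,0,0,0],[-130,-50,60,0,0,0,0],[-130,-75,60,0,0,0,0],[-130,-75,60,0,0,0,0]]]'
python3 - <<'E'
from h import *
im=shot('scene','s8.png'); t=shot('top','t8.png'); c=np.hstack([cv2.resize(im[180:340,240:400],None,fx=2.5,fy=2.5,interpolation=cv2.INTER_CUBIC),cv2.resize(t[150:265,250:365],(400,400),interpolation=cv2.INTER_CUBIC)]); cv2.imwrite('pics/c8.png',c)
E
```

```text
t: 19.05
eef_pos: [0.5709, -0.037, 0.1299]
eef_rot: [0.002, 0.711, 0.703, 0.0]
force: [-0.3, -0.2, -1.9]
width: 0.232
grasp_force: 60.0
```

View pics/c8.png

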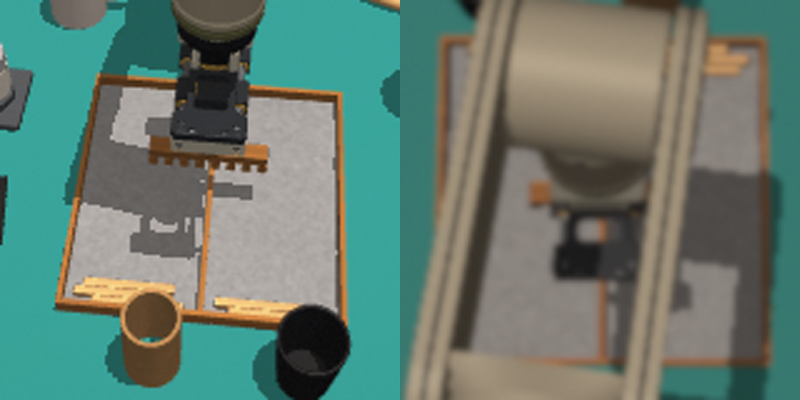

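The scene view shows every stick gathered along the far wall in both bays, with the rake still held over the tray. Now I'll take the rake back to its pad.

```bash
python3 -m inch '[[[28,-10,0,0,0,0,0],[56,-40,0,0,0,0,0],[56,-80,0,0,0,0,0],[56,-120,0,0,0,0,0],[56,-160,0,0,0,0.05,0],[56,-200,0,0,0,0.1,0],[56,-240,0,0,0,0.1,0],[56,-280,0,0,0,0.1,0],[56,-310,0,0,0,0.1,0],[56,-321,0,0,0,0.1,0]]]';python3 -m inch '[[[0,0,-20,0,0,0,0],[0,0,-40,0,0,0,0],[0,0,-52,0,0,0,0],[0,0,-58,0,0,0,0],[0,0,-58,0,0,0,0]]]'
python3 - <<'E'
from h import *
s=manip.state();a=s['eef_rot'];print('yaw',np.degrees(np.arctan2(2*a[2]**2-1,2*a[1]*a[2])))
im=shot('scene','s9.png'); c=cv2.resize(im[180:330,130:310],None,fx=4,fy=4,interpolation=cv2.INTER_CUBIC); cv2.imwrite('pics/c9.png',c)
E
```

```text
t: 19.98
eef_pos: [0.6263, -0.3579, 0.1279]
eef_rot: [0.0, 0.676, 0.737, -0.0]
force: [0.2, -0.7, -1.6]
width: 0.235
grasp_force: 60.0
t: 20.4
eef_pos: [0.6258, -0.3519, 0.0679]
eef_rot: [-0.002, 0.674, 0.739, -0.0]
force: [0.1, 1.1, -2.0]
width: 0.233
grasp_force: 60.0
yaw 5.224351293522151
```

View pics/c9.png

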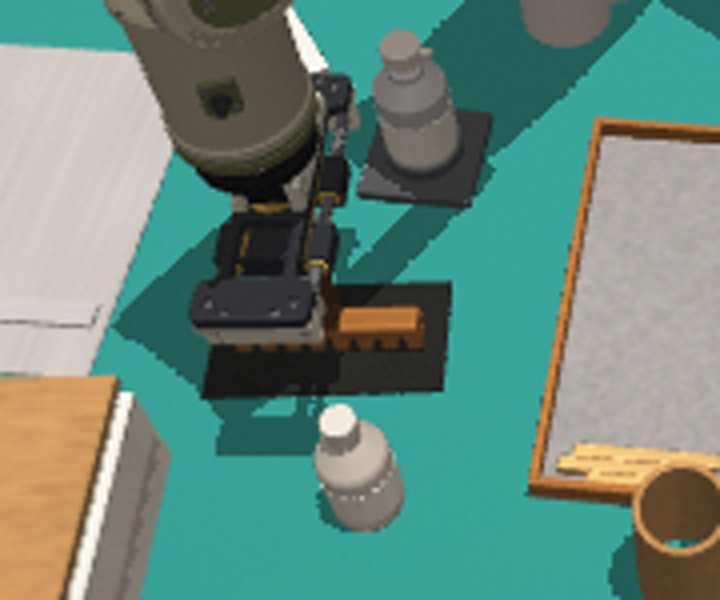

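The rake is just above the pad, its right end at x≈423 against 413 originally, so it needs about 6 mm in −y. I'll correct that and lower it.

```bash
python3 -m inch '[[[2,-6,0,0,0,0,0],[2,-6,0,0,0,0,0],[2,-6,-2,0,0,0,0],[2,-6,-3,0,0,0,0],[2,-6,-3,0,0,0,0],[2,-6,-3,0,0,0,0]]]'
```

```text
t: 20.95
eef_pos: [0.6285, -0.3599, 0.0677]
eef_rot: [-0.0, 0.675, 0.738, 0.0]
force: [0.1, -0.1, -1.7]
width: 0.234
grasp_force: 60.0
```

```bash
python3 -m inch '[[[0,1,-1,0,0,0,0],[0,1,-2,0,0,0,0],[0,1,-2,0,0,0,0],[0,1,-2,0,0,0,0]]]'; python3 -m inch '[[[0,0,-1,0,0,0,0],[0,0,-1,0,0,0,0],[0,0,-1,0,0,0,0]]]'
```

```text
t: 21.28
eef_pos: [0.6284, -0.3588, 0.0654]
eef_rot: [-0.0, 0.675, 0.738, -0.0]
force: [-1.1, 0.3, -2.1]
width: 0.234
grasp_force: 60.0
t: 21.53
eef_pos: [0.6286, -0.3589, 0.0646]
eef_rot: [0.0, 0.675, 0.738, 0.0]
force: [1.0, 0.1, -2.0]
width: 0.234
grasp_force: 60.0
```

```bash
python3 -m inch '[[[0,0,-1,0,0,0,0],[0,0,-1,0,0,0,0],[0,0,-1,0,0,0,0]]]'; python3 -m inch '[[[0,0,-0.5,0,0,0,0],[0,0,-0.5,0,0,0,0],[0,0,-0.5,0,0,0,0]]]'
```

```text
t: 21.78
eef_pos: [0.6287, -0.3591, 0.0645]
eef_rot: [0.0, 0.675, 0.738, 0.0]
force: [-2.9, 1.2, 5.5]
width: 0.235
grasp_force: 60.0
t: 22.03
eef_pos: [0.6287, -0.3591, 0.0645]
eef_rot: [0.0, 0.675, 0.738, 0.0]
force: [-4.2, 2.0, 7.8]
width: 0.235
grasp_force: 60.0
```

Seated on the pad. Next, release and rise.

```bash
python3 -m inch '[[[0,0,1,0,0,0,0],[0,0,1,0,0,0,30],[0,0,1,0,0,0,60],[0,0,1,0,0,0,93],[0,0,1,0,0,0,93],[0,0,1,0,0,0,93],[0,0,1,0,0,0,93],[0,0,1,0,0,0,93],[0,0,1,0,0,0,93],[0,0,1,0,0,0,93]]]'; python3 -m inch '[[[0,0,0,0,0,0,93],[0,0,0,0,0,0,93],[0,0,30,0,0,0,93],[0,0,70,0,0,0,93],[0,0,110,0,0,0,93],[0,0,140,0,0,0,93],[0,0,140,0,0,0,93]]]'
python3 - <<'E'
from h import *
im=shot('scene','s10.png'); c=cv2.resize(im[180:330,130:320],None,fx=4,fy=4,interpolation=cv2.INTER_CUBIC); cv2.imwrite('pics/c10.png',c)
E
```

```text
t: 22.87
eef_pos: [0.6285, -0.3589, 0.0641]
eef_rot: [-0.0, 0.675, 0.738, 0.0]
force: [-0.5, 0.2, 0.6]
width: 0.83
grasp_force: 0.0
t: 23.45
eef_pos: [0.6319, -0.3611, 0.2147]
eef_rot: [0.007, 0.675, 0.738, 0.001]
force: [0.7, -0.1, 2.3]
width: 1.001
grasp_force: 0.0
```

View pics/c10.png

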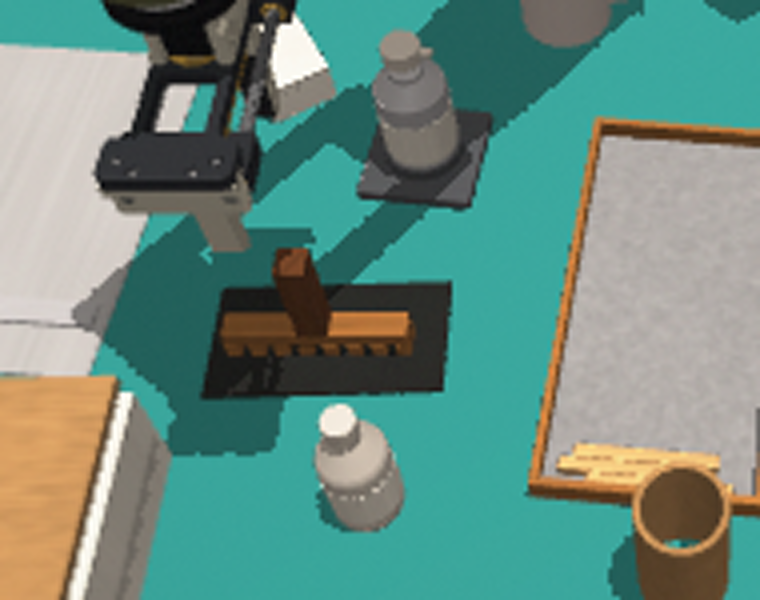

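The rake stands upright on its pad in its original spot, its head spanning (222–412, 335). On to the spray cap.

```bash
python3 -m inch '[[[-35,8,0,0,0,0,0],[-70,16,0,0,0,0,0],[-105,24,0,0,0,0,0],[-140,32,0,0,0,0,0],[-173,42,0,0,0,0,0],[-173,42,0,0,0,0,0],[-173,42,-20,0,0,0,0],[-173,42,-40,0,0,0,0],[-173,42,-40,0,0,0,0],[-173,42,-40,0,0,0,0]]]'  20; python3 -m inch '[[[0,0,0,0,0,0,0],[0,0,0,0,0,0,0],[0,0,0,0,0,0,0],[0,0,0,0,0,0,0]]]'
python3 - <<'E'
from h import *
im=shot('scene','s11.png'); t=shot('top','t11.png');c=np.hstack([cv2.resize(im[170:260,190:290],None,fx=4,fy=4,interpolation=cv2.INTER_CUBIC),cv2.resize(t[160:250,250:350],(400,360),interpolation=cv2.INTER_CUBIC)]); cv2.imwrite('pics/c11.png',c)
E
```

```text
t: 24.33
eef_pos: [0.4544, -0.3159, 0.1621]
eef_rot: [-0.002, 0.675, 0.738, -0.0]
force: [0.2, -0.1, 0.0]
width: 0.336
grasp_force: 0.0
t: 24.67
eef_pos: [0.4561, -0.3173, 0.1651]
eef_rot: [0.001, 0.675, 0.738, 0.0]
force: [1.3, 0.0, -0.7]
width: 0.04
grasp_force: 0.0
```

View pics/c11.png

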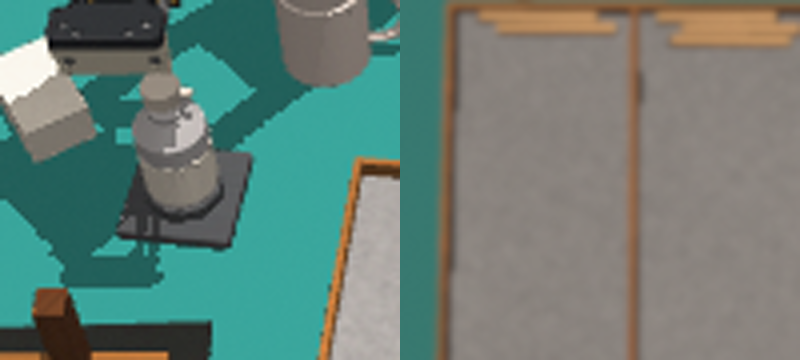

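```bash
python3 - <<'E'
from h import *
p=manip.state()['eef_pos'];print(p,manip.state()['width'])
print((proj('scene',[p,[.456,-.318,.1415],[.456,-.318,.1255]])-[190,170])*4)
print(proj('top',[[.456,-.318,.1415]]),proj('scene',[[.456,-.318,.1415]]))
E
```

```text
[ 0.45589379 -0.31712095  0.16470126] 0.008508475463941253
[[151.89139909  60.6041165 ]
 [155.8374331   81.76917297]
 [159.32224661  95.94191178]]
[[405.08350267 239.76308682]] [[228.95935827 190.44229324]]
```

The top half of the picture shows all five sticks still in their rows. The closed fingertip is directly over the cap: the TCP projects to (152,61) and the cap top is at (158,81). Pressing now.

```bash
python3 -m inch '[[[0,1,-10,0,0,0,0],[0,1,-20,0,0,0,0],[0,1,-24,0,0,0,0],[0,1,-28,0,0,0,0],[0,1,-31,0,0,0,0],[0,1,-33,0,0,0,0],[0,1,-33,0,0,0,0],[0,1,-33,0,0,0,0]]]'
```

```text
t: 25.43
eef_pos: [0.4553, -0.3157, 0.1335]
eef_rot: [-0.0, 0.675, 0.738, -0.0]
force: [-10.8, 7.6, 24.1]
width: 0.003
grasp_force: 11.8
```

Right down, with the TCP at 0.1335 and 24 N. I'll release and press once more.

```bash
python3 -m inch '[[[0,0,6,0,0,0,0],[0,0,14,0,0,0,0],[0,0,24,0,0,0,0],[0,0,24,0,0,0,0],[0,0,24,0,0,0,0],[0,0,24,0,0,0,0]]]';  python3 -m inch '[[[0,0,-10,0,0,0,0],[0,0,-15,0,0,0,0],[0,0,-19,0,0,0,0],[0,0,-22,0,0,0,0],[0,0,-24,0,0,0,0],[0,0,-24,0,0,0,0],[0,0,-24,0,0,0,0]]]'; python3 -m inch '[[[0,0,6,0,0,0,0],[0,0,14,0,0,0,0],[0,0,24,0,0,0,0],[0,0,24,0,0,0,0],[0,0,24,0,0,0,0],[0,0,60,0,0,0,0],[0,0,100,0,0,0,20],[0,0,140,0,0,0,93],[0,0,180,0,0,0,93],[0,0,200,0,0,0,93]]]'
```

```text
t: 25.93
eef_pos: [0.4554, -0.3158, 0.1546]
eef_rot: [-0.0, 0.675, 0.738, -0.0]
force: [-0.1, -0.1, 0.5]
width: 0.007
grasp_force: 0.0
t: 26.52
eef_pos: [0.4555, -0.3159, 0.1335]
eef_rot: [0.0, 0.675, 0.738, -0.0]
force: [-8.9, 6.8, 24.4]
width: 0.005
grasp_force: 12.2
t: 27.35
eef_pos: [0.4563, -0.3165, 0.336]
eef_rot: [0.003, 0.675, 0.738, 0.0]
force: [0.1, 0.4, 1.2]
width: 0.241
grasp_force: 0.0
```

```bash
python3 -m inch '[[[-46,579,12,0,0,-0.977,93],[-46,579,12,0,0,-0.977,93],[-46,579,12,0,0,-0.977,93],[-46,579,12,0,0,-0.977,93],[-46,579,12,0,0,-0.977,93],[-46,579,12,0,0,-0.977,93],[-46,579,12,0,0,-0.977,93],[-46,579,12,0,0,-0.977,93],[-46,579,12,0,0,-0.977,93],[-46,579,12,0,0,-0.977,93]]]'; python3 -m inch '[[[0,0,0,0,0,0,93],[0,0,0,0,0,0,93]]]'
python3 - <<'E'
from h import *
s=manip.state();a=s['eef_rot'];print('yaw',np.degrees(np.arctan2(2*a[2]**2-1,2*a[1]*a[2])))
im=shot('scene','s12.png'); c=im[170:370,200:460];cv2.imwrite('pics/c12.png',cv2.resize(c,None,fx=3,fy=3))
E
```

```text
t: 28.18
eef_pos: [0.4247, 0.0722, 0.3383]
eef_rot: [-0.0, 0.943, 0.333, -0.001]
force: [1.4, 0.0, 0.6]
width: 0.959
grasp_force: 0.0
t: 28.35
eef_pos: [0.4249, 0.0729, 0.3384]
eef_rot: [-0.0, 0.941, 0.338, -0.001]
force: [0.3, -0.9, -0.9]
width: 0.999
grasp_force: 0.0
yaw -50.49648336343073
```

View pics/c12.png

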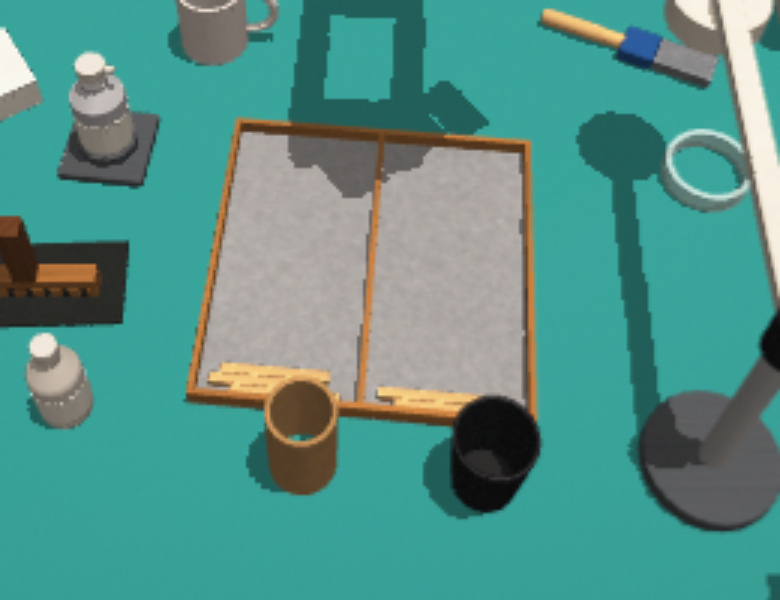

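The sticks are still in their rows at (270,377) and (435,398), the rake is on its pad and the cap is up. Now the lamp.

```bash
python3 -m inch '[[[-3,38,5,0,0,0,93],[-6,76,5,0,0,0,93],[-9,114,5,0,0,0,93],[-12,152,5,0,0,0,93],[-15,190,5,0,0,0,93],[-15,190,5,0,0,0,93],[-15,190,-30,0,0,0,93],[-15,190,-66,0,0,0,93],[-15,190,-66,0,0,0,93],[-15,190,-66,0,0,0,0]]]' 20; python3 -m inch '[[[0,0,0,0,0,0,0],[0,0,0,0,0,0,0],[0,0,0,0,0,0,0],[0,0,0,0,0,0,0],[0,0,0,0,0,0,0],[0,0,0,0,0,0,0],[0,0,0,0,0,0,0],[0,0,0,0,0,0,0],[0,0,0,0,0,0,0],[0,0,0,0,0,0,0]]]'; python3 -m inch '[[[0,0,0,0,0,0,0],[0,0,0,0,0,0,0],[0,0,0,0,0,0,0]]]'
```

```text
t: 29.23
eef_pos: [0.4097, 0.2585, 0.2709]
eef_rot: [0.001, 0.942, 0.334, -0.003]
force: [0.8, -0.7, 0.9]
width: 0.965
grasp_force: 0.0
t: 30.07
eef_pos: [0.4104, 0.2607, 0.2731]
eef_rot: [0.0, 0.942, 0.335, -0.0]
force: [-1.0, 0.5, -1.1]
width: 0.26
grasp_force: 1.1
t: 30.32
eef_pos: [0.4096, 0.2609, 0.273]
eef_rot: [-0.0, 0.942, 0.336, -0.001]
force: [-4.5, 0.8, 0.8]
width: 0.168
grasp_force: 20.0
```

```bash
python3 -m inch '[[[0,-13,0,0,0,0,0],[0,-27,0,0,0,0,0],[4,-47,0,0,0,0,0],[8,-68,0,0,0,0,0],[14,-88,0,0,0,0,0],[20,-107,0,0,0,0,0],[29,-126,0,0,0,0,0],[38,-145,0,0,0,0,0],[49,-163,0,0,0,0,0],[60,-181,0,0,0,0,0]]]'; python3 -m inch '[[[13,-16,0,0,0,0,0],[26,-32,0,0,0,0,0],[40,-47,0,0,0,0,0],[55,-61,0,0,0,0,0],[69,-72,0,0,0,0,0],[83,-83,0,0,0,0,0],[98,-93,0,0,0,0,0],[112,-101,0,0,0,0,0],[114,-102,0,0,0,0,0],[114,-102,0,0,0,0,0]]]'
```

```text
t: 31.15
eef_pos: [0.4695, 0.0781, 0.273]
eef_rot: [-0.0, 0.942, 0.335, -0.001]
force: [-2.9, 0.6, 1.1]
width: 0.168
grasp_force: 20.0
t: 31.98
eef_pos: [0.5846, -0.0241, 0.2731]
eef_rot: [0.001, 0.942, 0.334, -0.001]
force: [-2.1, -7.0, 1.4]
width: 0.167
grasp_force: 20.0
```

Within about 12 mm of the tray middle. I'll release, rise and take a last look.

```bash
python3 -m inch '[[[0,0,0,0,0,0,20],[0,0,0,0,0,0,93],[0,0,0,0,0,0,93],[0,0,0,0,0,0,93],[0,0,0,0,0,0,93],[0,0,0,0,0,0,93],[0,0,0,0,0,0,93],[0,0,0,0,0,0,93],[0,0,0,0,0,0,93],[0,0,0,0,0,0,93]]]'; python3 -m inch '[[[0,0,20,0,0,0,93],[0,0,50,0,0,0,93],[0,0,80,0,0,0,93],[-30,0,90,0,0,0,93],[-70,0,90,0,0,0,93],[-100,0,90,0,0,0,93],[-130,0,90,0,0,0,93],[-130,0,90,0,0,0,93]]]'
python3 - <<'E'
from h import *
im=shot('scene','s13.png'); c=im[150:340,160:410];cv2.imwrite('pics/c13.png',cv2.resize(c,None,fx=3,fy=3))
E
```

```text
t: 32.82
eef_pos: [0.5845, -0.0223, 0.2732]
eef_rot: [-0.0, 0.942, 0.335, -0.0]
force: [0.3, 0.2, -0.8]
width: 0.809
grasp_force: 0.0
t: 33.48
eef_pos: [0.451, -0.0221, 0.3641]
eef_rot: [0.0, 0.942, 0.335, 0.0]
force: [-0.6, 0.3, -0.4]
width: 0.999
grasp_force: 0.0
```

View pics/c13.png

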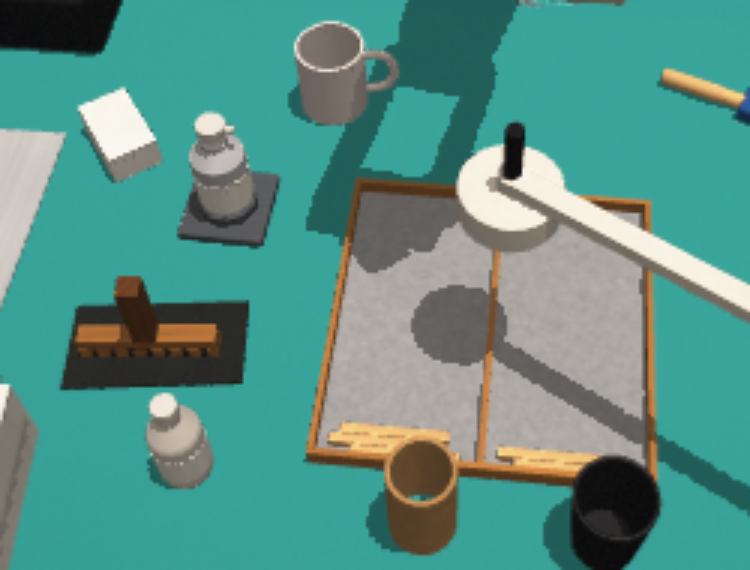

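The lamp is over the tray with its peg at (514,150), the sticks are in their rows, the rake is on its pad and the cap is up.

```bash
python3 -c "
from cell import manip; print(manip.job_done())"
```

```text
the job is handed in; nothing more can be done
None
```

I handed the job in at about 33 s: all five sticks are combed against the far wall, the rake is back on its pad, the cap was pressed right down twice, and the lamp is about 13 mm from over the tray's middle; the system returned no verdict.

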